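Level the coffee-bar cup shelf

TASK

Pick up the spirit level gently (never squeeze or press it with more than about 20 N) and lay it flat on the low cup shelf, lengthwise along the shelf. Then take hold of the brass knob of the shelf's levelling foot, press it down until the sprung foot sits fully home on its rubber pad, and while pressing turn the knob until the level's bubble is centred between its lines. Finish while holding: do not let go, keep hold of the knob and keep pressing it home with the bubble centred, and leave the cups, the glass and the caddy where they are.

Things in the scene. Friction and masses are not known exactly. Their poses are not given: they have to be found in the camera images.
- level_center (a point): Centre (half-way up) of the loose aluminium spirit level: a bar 160 long (its own x), 26 wide (y), 34 tall (z, up), about 180 g, starting upright on the counter between robot and shelf. Its vial with the bubble shows from above in the middle of its top, between two black lines. It may be laid on the shelf either way round.
- level: The same spirit level; origin at the centre of its underside, same axes.
- bubble (a joint): Position of the bubble along the level's own +x from the centre of the vial, in m; 0 = centred, stops at +-0.022. The bubble runs to the higher end: 1 mm for each 0.001 rad of slope. It moves slowly and needs about 1.5 to 2 s to settle. The pale bubble is about 19 long; the black lines stand 11 mm either side of the centre, so it just fits between them.
- shelf: The dark wooden board of the low cup shelf: 340 long (its own y), 120 deep (x), 16 thick, its top about 75 above the counter. The end at +y is hinged on a fixed leg (pivot line 150 to the +y side of the board's middle, at this body's origin, 15 below the board's top); the end at -y is carried by the levelling foot.
- shelf_top (a point): Point on the board's top surface, on its centre line, 30 towards the hinged (+y) end from the board's middle: a good place for the middle of the spirit level. x = across the board, y = along it towards the hinged end, z up out of the board.
- knob: The brass knob on the board over the levelling foot, 125 from the board's middle towards its -y end; origin on its axis, at its underside. A round flange 64 across, 8 thick, carries an upright grip bar 46 long (knob's x), 14 thick (y), from 8 to 34 above the origin. It turns stiffly (about 0.2 N m) and stays where left.
- knob_grip (a point): Middle of the grip bar (half-way up), on the knob's axis, 21 above the knob's underside; x along the bar, y across it. Turning clockwise seen from above raises the board's -y end, by 0.018 rad of slope per rad of turn; anticlockwise lowers it. At the start, pressed home, the -y end is too low: 0.45 to 1.4 rad of clockwise turn are needed.
- lift (a joint): Slope (rad, about the hinge) by which the sprung foot stands off its home position on the rubber pad: about 0.012 with nothing pressing (foot end 3.3 mm up), 0 pressed fully home. Pressing the knob straight down with about 6 N takes it home onto a hard stop; 9 to 16 N holds it well. Single readings are noisy: average, or go by the push. Let go, it springs up and the bubble runs off.
- cup_a: White cup, 70 across, 60 tall, on the right; leave alone. Origin under its centre.
- cup_b: White cup, 70 across, 60 tall, on the left; leave alone. Origin under its centre.
- tumbler: Upturned glass, 72 across, 95 tall, beyond the shelf; leave alone. Origin under its centre.
- caddy: Black sachet caddy 70 x 110 x 45, beyond the shelf; leave alone. Origin under its centre.
Mind the look-alikes: they are no part of the job. Of the things that look like the level, the smallest one is meant.

How it is judged (in metres and radians):
On the way:
1. the spirit level lies on the shelf, lengthwise, let go (contact force between level and shelf above 0.5 N and angle between the x axis of level_center and the y axis of shelf_top, either way round below 0.17 rad and contact force between the fingers and level below 0.2 N), for 0.3 s.
At the end, for the whole second after the job is handed in: The spirit level lies let go on the shelf within 10 degrees of lengthwise, bubble within 3.5 mm of centre; the fingers still hold the knob (more than 6 N) and press the foot home (lift under 0.0025 rad), all through the last second (all of step 1 and angle between level_center's own z axis and vertical below 0.05 rad and value of joint bubble between -0.0035 and 0.0035 m and value of joint lift below 0.0025 rad and contact force between the fingers and knob above 6 N and linear speed of level below 0.01 m/s); the arm keeps its last pose, push and grip.
It fails at once if the spirit level is squeezed or pressed too hard (contact force between the fingers and level above 50 N).
It fails at once if a cup, the glass or the caddy is moved (distance of any of cup_a, cup_b, tumbler, caddy from where it was at the start of the episode above 0.03 m).
It also fails if it takes over 67 s, if anything falls off the work surface, if the arm or the gripper's body presses on something with over 40 N, if the wrist force passes 120 N, or if a joint passes its speed limit or range.

ROBOT

A 6-joint arm with a two-finger parallel gripper is mounted at the origin on the work surface. World frame = base frame: x ahead of the robot, y to its left, z up, the work surface at z = 0. Lengths are in m, angles in degrees, forces in N, time in s.
With the tool pointing down it reaches from about 0.3 to 0.875 m from the base axis. Payload 6.4 kg.
Tool frame: the origin (TCP) lies between the finger pads; the fingertips stand 19 mm ahead of it and the grasp point (between the pads) is the TCP; y points along the fingers, z is the direction in which the jaws open and shut, and the axes are right-handed (so a half turn about y gives the same grasp; the last joint's range is limited). The gripper opens to 85 mm and grips with 20 to 120 N. Pads are 22 mm wide; open, the fingers measure 114 mm over their backs; the gripper's body (76 mm by 85 mm) begins 54 mm behind the grasp point. The pads swing forward as they close: fully open they stand 13 mm farther back than shut.
Start: joints at [-77.653, 10.359, 92.074, -0, 77.567, -11.82], TCP at [0.235, -0.525, 0.25] pointing down, gripper open.
Joint ranges: [-171.53, 171.53], [-51.25, 118.39], [17.06, 147.69], [-65.23, 245.23], [0, 150.52], [-178.68, 178.68]. Speed limits (degrees/s): [147.25, 147.25, 172.46, 180, 180, 180].

INTERFACE

Orientations are given as a 3x3 rotation matrix whose columns are the frame's x, y, z axes.
In Python, from cell import manip gives the robot as it stands.
- The arm moves only by the tool send_rows, never from a script. Its argument "increments" is a list of rows, each an object of numbers: "dx", "dy", "dz": the shift along the tool's x, y, z in mm; "ax", "ay", "az": the turn, a rotation vector about the tool's x, y, z in rad. In form: [{"dx": .., "dy": .., "dz": .., "ax": .., "ay": .., "az": ..}, ...]. A call has 1 to 10 rows; each row is the pose to reach, as a shift and turn from the pose commanded when the call began, along the tool's axes at that moment; what a row does not reach only later rows make up. A row lasts 1/8 s, in which the tool goes at most 62.5 mm and 10.7 degrees, less where a joint would pass 70% of its speed; a pose out of reach is approached as far as the arm can. A call with a gripper value outside its range is refused whole. "grip" is the closure, from 0 (fully open) to 1 (shut), set as the call begins (left out, the last holds). The fingers move at their own pace and stop on an object; "squeeze" is the grip in N (left out, the last holds). Time passes only in rows, so rows that repeat a pose let the fingers close. It gives the time, the measured TCP pose, the force and the opening at its end, in the units of the state.
- manip.read_state(): the state, without advancing time (a new reading comes with each control period).
- manip.grab_frame(name): name is "scene" or "top" or "wrist"; returns a dict with "pixels" (400x640x3 uint8, blue, green, red), "z_map" (400x640 float32, m along the optical axis (not along the pixel's ray), 0 where there is no reading), "camera_matrix" (3x3 intrinsics, pixels), "k1" (the pictures are not rectified: a ray, as slopes to the right and down, at radius r is drawn at 1 + k1 r^2 times it, then the intrinsics apply), "R" (3x3) and "t" (3): a world point X has camera coordinates R X + t; the wrist camera has in their place "T_tool_cam" (4x4, takes a point from camera to tool coordinates, whose origin is the TCP and whose axes are the tool frame's). Camera axes: x right, y down, z forward; pixel columns grow to the right and rows downward; lengths in m; the calibration is good to about 2 mm. A picture is of the moment at which its call begins: read the wrist's pose just before it.
- manip.finish_job(): hands the job in, once; it reports no verdict.
The state is a dict: "time": time; "joints": joint angles; "dq": joint speeds; "joint_torque": joint torques, N m; "eef_pos": TCP position; "tool_rot": TCP orientation; "wrist_force": force on the tool from outside, world axes, zero at the start; "ft_torque": the same for the moment, N m; "gripper_width": finger opening in m.
Only numpy, scipy, OpenCV 4.12 (cv2) and the standard library are available. Lean on these libraries where they do the work, as an engineer would, in place of code of your own. Each camera call takes 0.05 s, during which the arm holds its last target.

## Working session

There is one attempt and no reset: what is moved stays moved. The work goes in short steps, Python scripts to look and compute and a tool call to move; the robot and the scene stay as the last step left them, time stands still between calls to the robot, and variables do not carry over. Pictures are saved under pics/ and viewed, and the job is handed in when it is done.

Besides the shell and the picture viewer there is one more tool, called after "Request:" as a command line: name --argument value ..., lists and objects as JSON in quotes. send_rows: Moves the arm, as the interface text tells. Its arguments: {"type":"object","properties":{"increments":{"type":"array"},"grip":{"type":"number"},"squeeze":{"type":"number"}},"required":["increments"]}

```bash
mkdir -p pics; ls
cat > h.py <<'E'
import numpy as np, cv2
from cell import manip
def grab(name):
    st=manip.read_state(); f=manip.grab_frame(name); f['st']=st
    return f
def cam2world(f):
    if f.get('R') is not None:
        R=np.array(f['R']);t=np.array(f['t']); return R.T,-R.T@t
    T=np.array(f['T_tool_cam']);Rt=np.array(f['st']['tool_rot']);p=np.array(f['st']['eef_pos'])
    return Rt@T[:3,:3],Rt@T[:3,3]+p
def ray(f,u,v):
    K=np.array(f['camera_matrix']);k1=f['k1']
    d=np.array([(u-K[0,2])/K[0,0],(v-K[1,2])/K[1,1]]);s=d.copy()
    for _ in range(20): s=d/(1+k1*(s@s))
    return np.array([s[0],s[1],1.])
def at_depth(f,u,v):
    z=f['z_map'][int(round(v)),int(round(u))]
    R,c=cam2world(f); return R@(ray(f,u,v)*z)+c
def at_height(f,u,v,h):
    R,c=cam2world(f); d=R@ray(f,u,v); return c+d*(h-c[2])/d[2]
E
python3 - <<'E'
from h import *
for n in ['scene','top','wrist']:
    f=grab(n); cv2.imwrite(f'pics/{n}0.png',f['pixels']); print(n,f['camera_matrix'],f['k1'])
    import pickle; pickle.dump(f,open(f'{n}0.pkl','wb'))
    print(cam2world(f))
print(manip.read_state())
E
```

```text
pics
scene [[404.07480064   0.         317.34711234]
 [  0.         404.07480064 187.93967627]
 [  0.           0.           1.        ]] -0.048489510196063
(array([[ 0.30525232,  0.52249859, -0.79612577],
       [ 0.95216782, -0.17980666,  0.24707492],
       [-0.01405242, -0.83346553, -0.55239275]]), array([ 1.44091195, -0.27893882,  0.73258082]))
top [[394.00272059   0.         316.81621855]
 [  0.         394.00272059 197.1539002 ]
 [  0.           0.           1.        ]] -0.0016822083901342295
(array([[-0.00973382, -0.99633979,  0.08492509],
       [-0.9999093 ,  0.00890766, -0.01010165],
       [ 0.00930819, -0.08501572, -0.99633613]]), array([0.43671631, 0.01283581, 1.03994606]))
wrist [[319.91513538   0.         319.84952087]
 [  0.         319.91513538 194.8696476 ]
 [  0.           0.           1.        ]] -0.06432171924418251
(array([[ 0.40858779, -0.86940907, -0.27781988],
       [-0.91271841, -0.3895524 , -0.12326407],
       [-0.0010585 ,  0.30393552, -0.95269202]]), array([ 0.30625088, -0.49306558,  0.37293763]))
{'time': 0.15, 'joints': array([-7.76552811e+01,  1.03925666e+01,  9.21183105e+01,  1.70096002e-03,
        7.75665629e+01, -1.18187449e+01]), 'dq': array([-0.0901196 , -0.06930627, -0.17026907,  0.01974853,  0.11115084,
       -0.03468066]), 'joint_torque': array([ 4.58184841e-04, -4.45257819e+01, -3.51697433e+01, -2.91410124e-04,
        5.76627703e-03,  1.06470651e-05]), 'eef_pos': array([ 0.23532281, -0.52421395,  0.24958822]), 'tool_rot': array([[-9.12383993e-01, -2.60637980e-04,  4.09335292e-01],
       [-4.09335261e-01,  1.32653078e-03, -9.12383080e-01],
       [-3.05194183e-04, -9.99999086e-01, -1.31699377e-03]]), 'wrist_force': array([ 0.06235102,  0.36456324, -0.35237334]), 'ft_torque': array([-0.02818737, -0.00531207,  0.0288423 ]), 'gripper_width': 0.08536301354036283}
```

View pics/top0.png

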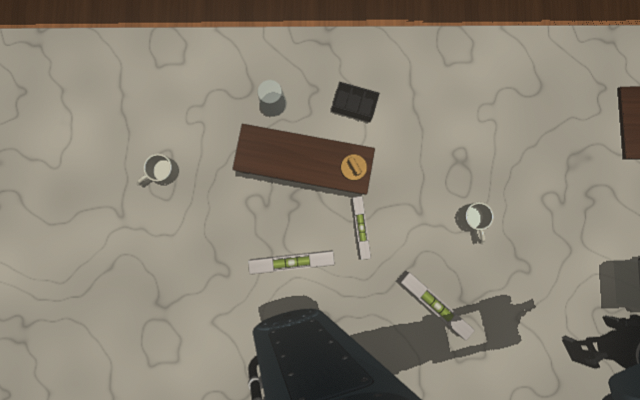

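View pics/scene0.png

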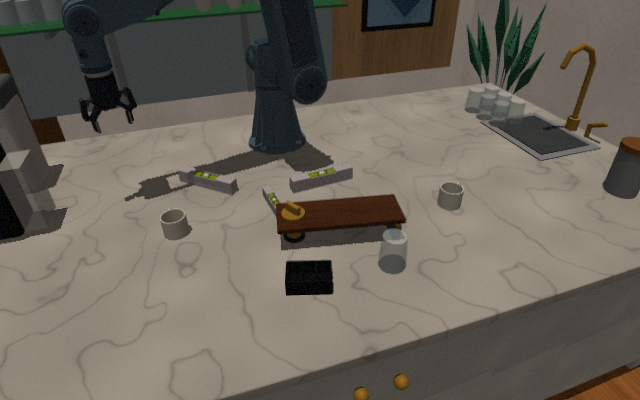

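Three candidates in the top view: A (291,262), B (361,228), C (437,303). B looks shortest. I'll measure and check it in a close crop.

Run:
```python
from h import *
import pickle
f=pickle.load(open('top0.pkl','rb'))
im=f['pixels']
c=im[110:350,220:500]; c=cv2.resize(c,None,fx=2.8,fy=2.5,interpolation=cv2.INTER_CUBIC)
c=cv2.resize(im[115:345,225:490],None,fx=3,fy=2.6,interpolation=cv2.INTER_CUBIC); cv2.imwrite('pics/crop1.png',c)
c=cv2.resize(im[185:270,320:400],None,fx=7,fy=7,interpolation=cv2.INTER_CUBIC); cv2.imwrite('pics/crop2.png',c)
c=cv2.resize(im[115:205,225:385],None,fx=5,fy=5,interpolation=cv2.INTER_CUBIC); cv2.imwrite('pics/crop3.png',c)
for n,(u,v) in dict(A=(310,260),B=(360,213),B2=(363,245),C=(418,286),C2=(455,322),shelf=(290,155),sh2=(335,185),knob=(354,167),count=(440,200)).items(): print(n,at_depth(f,u,v))
```

```text
A [0.36386444 0.02133926 0.04335479]
B [ 0.48080949 -0.1073394   0.03421025]
B2 [ 0.3994689  -0.113512    0.03345226]
C [ 0.29660506 -0.24803704  0.04233998]
C2 [ 0.20885342 -0.33539953  0.04801462]
shelf [0.62479562 0.06861924 0.07319035]
sh2 [ 0.5487194  -0.04211454  0.07431354]
knob [ 0.58767963 -0.08621567  0.10836658]
count [ 0.51473363 -0.3242791   0.0015268 ]
```

View pics/crop2.png

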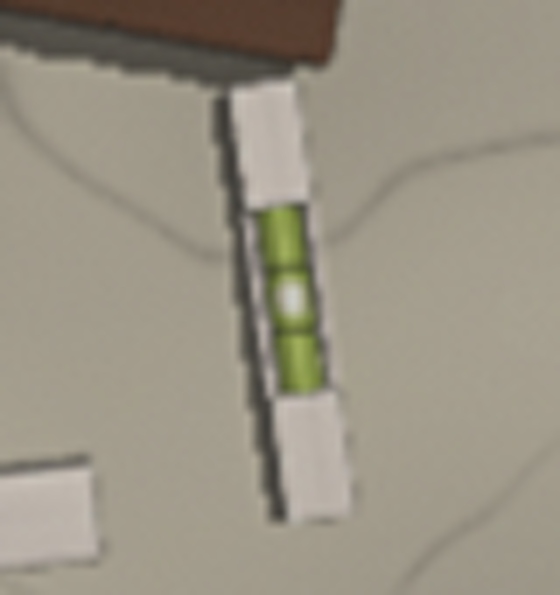

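View pics/crop3.png

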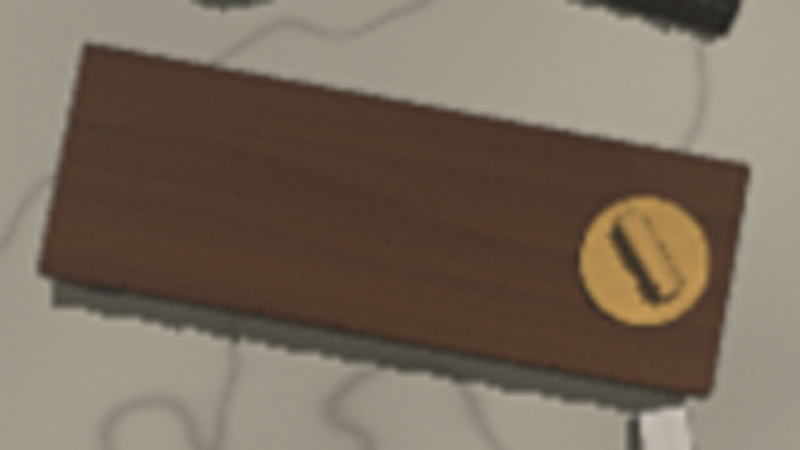

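View pics/crop1.png

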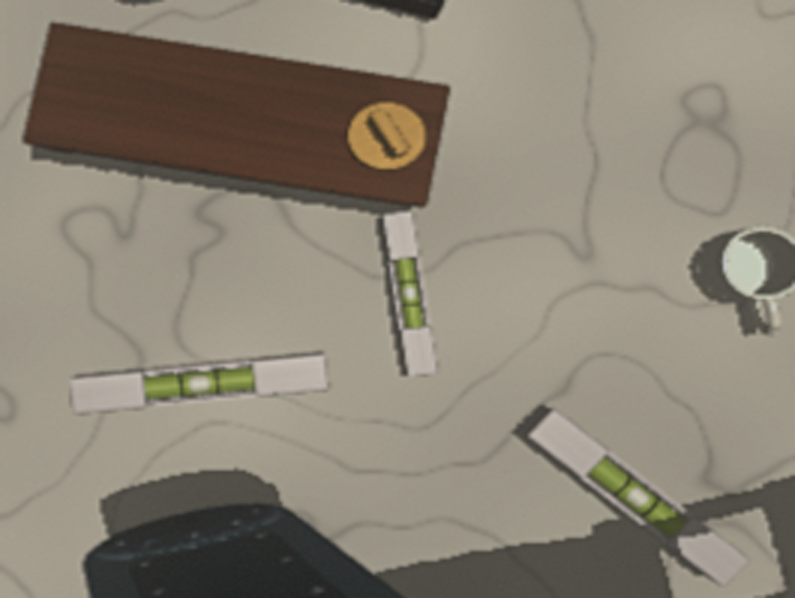

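Run:
```python
from h import *
import pickle
f=pickle.load(open('top0.pkl','rb'))
def P(x,y,s,ou,ov,h): return at_height(f,ou+(x+.5)/s-.5,ov+(y+.5)/s-.5,h)
c=P(291,298.5,7,320,185,.034);print('B centre',c)
for a,b in [((282,207),(300,390)),((295,82),(350,515))]:
    p,q=P(*a,7,320,185,.034),P(*b,7,320,185,.034);d=p-q;print(np.linalg.norm(d),np.degrees(np.arctan2(d[1],d[0])))
S=[P(x,y,5,225,115,.076) for x,y in [(87,44),(748,166),(710,396),(40,273)]]
print(np.array(S),[np.linalg.norm(S[i]-S[(i+1)%4]) for i in range(4)])
m=np.mean(S,0);d=(S[0]+S[3]-S[1]-S[2]);d/=np.linalg.norm(d);print('mid',m,'ydir',d,np.degrees(np.arctan2(d[1],d[0])))
print('shelf_top',m+.03*d,'knob',m-.125*d,'flange seen',P(645,261,5,225,115,.084))
a,b=P(622,212,5,225,115,.109),P(668,292,5,225,115,.109);print(a,b,np.linalg.norm(a-b),(a+b)/2,np.degrees(np.arctan2(*(a-b)[[1,0]])))
```

```text
B centre [ 0.44456083 -0.10959046  0.034     ]
0.066705333138393 4.5398890235639335
0.1583056276764279 6.116920438809686
[[ 0.70494256  0.18765139  0.076     ]
 [ 0.6407217  -0.14077233  0.076     ]
 [ 0.52606671 -0.1195016   0.076     ]
 [ 0.58991184  0.21004671  0.076     ]] [np.float64(0.33464377573026843), np.float64(0.11661136944486182), np.float64(0.3356758643687887), np.float64(0.11719051791518617)]
mid [0.6154107  0.03435604 0.076     ] ydir [0.19105219 0.98157988 0.        ] 78.98580504813235
shelf_top [0.62114227 0.06380344 0.076     ] knob [ 0.59152918 -0.08834144  0.076     ] flange seen [ 0.59213198 -0.08783299  0.084     ]
[ 0.61185989 -0.07459662  0.109     ] [ 0.57303151 -0.0959231   0.109     ] 0.04429968552722993 [ 0.5924457  -0.08525986  0.109     ] 28.77777365003572
```

B it is: it measures 158–160 mm long and 34 mm tall, while A and C are 43–48 mm tall. Moving above it.

```bash
cat >> h.py <<'E'
from scipy.spatial.transform import Rotation as Ro
def plan(p,yaw):
    """tool-frame increment from measured pose to tool-down pose at p, tool z yaw (deg)"""
    st=manip.read_state();R=np.array(st['tool_rot']);e=np.array(st['eef_pos'])
    a=np.radians(yaw);z=np.array([np.cos(a),np.sin(a),0]);y=np.array([0,0,-1.]);x=np.cross(y,z)
    T=np.stack([x,y,z],1)
    d=R.T@(np.array(p)-e)*1000;w=Ro.from_matrix(R.T@T).as_rotvec()
    print('t',st['time'],'pos',e.round(4),'yawz',np.degrees(np.arctan2(R[1,2],R[0,2])).round(2),'F',st['wrist_force'].round(1),'w',st['gripper_width'].round(4))
    print('d',d.round(1),'a',w.round(4))
E
python3 -c "
from h import *
plan([.4446,-.1096,.15],-84.5)"
```

```text
Traceback (most recent call last):
  File "h.py", line 28, in plan
    print('t',st['time'],'pos',e.round(4),'yawz',np.degrees(np.arctan2(R[1,2],R[0,2])).round(2),'F',st['wrist_force'].round(1),'w',st['gripper_width'].round(4))
                                                                                                                                   ^^^^^^^^^^^^^^^^^^^^^^^^^
AttributeError: 'float' object has no attribute 'round'
```

```bash
sed -i "s/st\['gripper_width'\].round(4)/round(st['gripper_width'],4)/" h.py
python3 -c "
from h import *
plan([.4446,-.1096,.15],-84.5)"
```

```text
t 0.15 pos [ 0.2353 -0.5242  0.2496] yawz -65.84 F [ 0.1  0.4 -0.4] w 0.0854
d [-360.6  100.1 -292.5] a [ 1.400e-03  3.257e-01 -1.000e-04]
```

Request:
send_rows --increments '[{"dx": -40, "dy": 10, "dz": -33, "ax": 0, "ay": 0.04, "az": 0}, {"dx": -85, "dy": 22, "dz": -69, "ax": 0, "ay": 0.08, "az": 0}, {"dx": -130, "dy": 35, "dz": -106, "ax": 0, "ay": 0.12, "az": 0}, {"dx": -175, "dy": 48, "dz": -142, "ax": 0, "ay": 0.16, "az": 0}, {"dx": -220, "dy": 60, "dz": -178, "ax": 0, "ay": 0.2, "az": 0}, {"dx": -265, "dy": 73, "dz": -215, "ax": 0, "ay": 0.24, "az": 0}, {"dx": -310, "dy": 86, "dz": -251, "ax": 0, "ay": 0.28, "az": 0}, {"dx": -345, "dy": 96, "dz": -280, "ax": 0.001, "ay": 0.31, "az": 0}, {"dx": -360.6, "dy": 100, "dz": -292.5, "ax": 0.001, "ay": 0.326, "az": 0}, {"dx": -360.6, "dy": 100, "dz": -292.5, "ax": 0.001, "ay": 0.326, "az": 0}]' --grip 0 --squeeze 20

```text
time: 1.4
eef_pos: [0.4446, -0.1087, 0.1498]
tool_rot: [[-0.995, -0.001, 0.099], [-0.099, -0.0, -0.995], [0.001, -1.0, 0.0]]
wrist_force: [1.0, 0.1, 1.0]
gripper_width: 0.0852
```

Run:
```python
from h import *
import pickle
f=grab('wrist'); pickle.dump(f,open('wrist1.pkl','wb')); cv2.imwrite('pics/wrist1.png',f['pixels'])
plan([.4446,-.1096,.15],-84.5)
```

```text
t 1.45 pos [ 0.4445 -0.1098  0.1501] yawz -84.39 F [ 0.3  0.3 -0.2] w 0.0853
d [-0.1  0.1 -0.2] a [-0.0009  0.0019  0.0005]
```

View pics/wrist1.png

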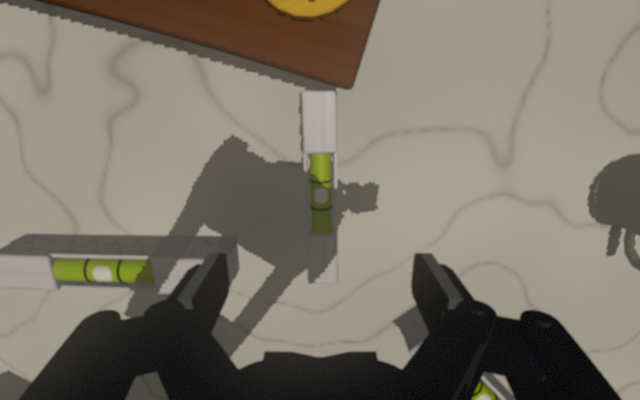

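Picture: the level runs straight up the image at u≈320, its vial lines at (320,181) and (321,209), with the jaws symmetric about it at u≈320.

Run:
```python
from h import *
import pickle
f=pickle.load(open('wrist1.pkl','rb'))
cv2.imwrite('pics/w1c.png',cv2.resize(f['pixels'][80:295,280:360],None,fx=2.7,fy=2.7,interpolation=cv2.INTER_CUBIC))
H=lambda u,v:at_height(f,u,v,.034)
for q in [(319.5,91),(323,283),(320.5,195),(303,92),(336,92),(337,283),(308,283)]: print(q,H(*q))
a,b=H(336,92),H(337,283);print(np.degrees(np.arctan2(*(a-b)[[1,0]])),np.linalg.norm(a-b))
print(at_depth(f,320,120),at_depth(f,323,270))
```

```text
(319.5, 91) [ 0.52345774 -0.10139037  0.034     ]
(323, 283) [ 0.36639482 -0.11982422  0.034     ]
(320.5, 195) [ 0.44577584 -0.10979256  0.034     ]
(303, 92) [ 0.52162776 -0.08969827  0.034     ]
(336, 92) [ 0.52393901 -0.11321529  0.034     ]
(337, 283) [ 0.367559   -0.13188827  0.034     ]
(308, 283) [ 0.36512329 -0.1069041   0.034     ]
6.809315495014043 0.15749091482727393
[ 0.50304592 -0.103761    0.03260254] [ 0.37902524 -0.1185433   0.03369474]
```

View pics/w1c.png

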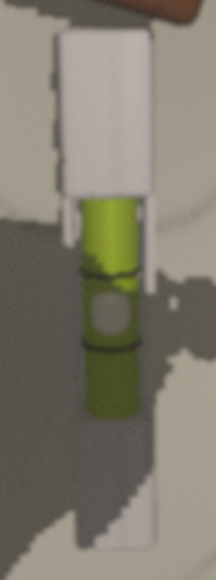

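```bash
python3 -c "
from h import *
plan([.4452,-.1103,.026],-83.3)"
```

```text
t 1.45 pos [ 0.4445 -0.1098  0.1501] yawz -84.39 F [ 0.3  0.3 -0.2] w 0.0853
d [ -0.7 124.1   0.5] a [-0.0009 -0.019   0.0005]
```

Request:
send_rows --increments '[{"dx": -0.5, "dy": 25, "dz": 0.4, "ay": -0.01}, {"dx": -0.7, "dy": 55, "dz": 0.5, "ay": -0.019}, {"dx": -0.7, "dy": 85, "dz": 0.5, "ay": -0.019}, {"dx": -0.7, "dy": 108, "dz": 0.5, "ay": -0.019}, {"dx": -0.7, "dy": 120, "dz": 0.5, "ay": -0.019}, {"dx": -0.7, "dy": 124, "dz": 0.5, "ay": -0.019}, {"dx": -0.7, "dy": 124, "dz": 0.5, "ay": -0.019}, {"dx": -0.7, "dy": 124, "dz": 0.5, "ay": -0.019}]'

```text
validation failed for argument at $.in...
```

Request:
send_rows --increments '[{"dy": 0}, {"dy": 0}, {"dy": 0}, {"dy": 0}, {"dy": 0}, {"dy": 0}, {"dy": 0}]' --grip 0.72 --squeeze 20

```text
validation failed for argument at $.in...
```

Request:
send_rows --increments '[{"dx": -0.5, "dy": 25, "dz": 0.4, "ax": 0, "ay": -0.01, "az": 0}, {"dx": -0.7, "dy": 55, "dz": 0.5, "ax": 0, "ay": -0.019, "az": 0}, {"dx": -0.7, "dy": 85, "dz": 0.5, "ax": 0, "ay": -0.019, "az": 0}, {"dx": -0.7, "dy": 108, "dz": 0.5, "ax": 0, "ay": -0.019, "az": 0}, {"dx": -0.7, "dy": 120, "dz": 0.5, "ax": 0, "ay": -0.019, "az": 0}, {"dx": -0.7, "dy": 124, "dz": 0.5, "ax": 0, "ay": -0.019, "az": 0}, {"dx": -0.7, "dy": 124, "dz": 0.5, "ax": 0, "ay": -0.019, "az": 0}, {"dx": -0.7, "dy": 124, "dz": 0.5, "ax": 0, "ay": -0.019, "az": 0}]' --grip 0 --squeeze 20

```text
time: 2.45
eef_pos: [0.4461, -0.1111, 0.0271]
tool_rot: [[-0.993, 0.002, 0.115], [-0.115, -0.002, -0.993], [-0.001, -1.0, 0.002]]
wrist_force: [-0.0, 0.6, -0.0]
gripper_width: 0.0855
```

Run:
```python
from h import *
f=grab('wrist'); cv2.imwrite('pics/wrist2.png',f['pixels'])
plan([.4452,-.1103,.026],-83.3)
```

```text
t 2.5 pos [ 0.4461 -0.111   0.0271] yawz -83.41 F [0.4 1.2 0.1] w 0.0856
d [ 0.8  1.1 -0.8] a [-0.0019 -0.002  -0.0014]
```

View pics/wrist2.png

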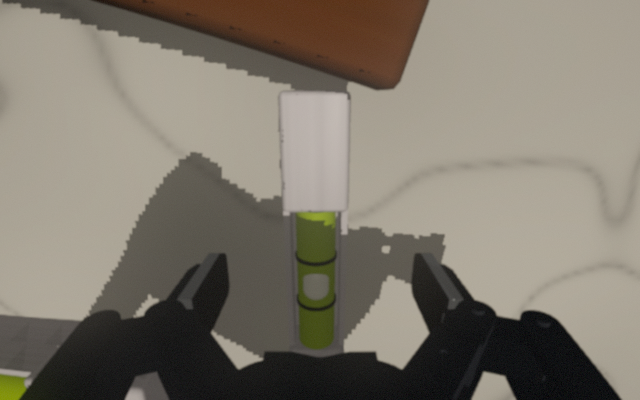

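The level (u≈316) sits between the open fingers (u≈228 and 413). Closing.

Request:
send_rows --increments '[{"dx": 0, "dy": 0, "dz": 0, "ax": 0, "ay": 0, "az": 0}, {"dx": 0, "dy": 0, "dz": 0, "ax": 0, "ay": 0, "az": 0}, {"dx": 0, "dy": 0, "dz": 0, "ax": 0, "ay": 0, "az": 0}, {"dx": 0, "dy": 0, "dz": 0, "ax": 0, "ay": 0, "az": 0}, {"dx": 0, "dy": 0, "dz": 0, "ax": 0, "ay": 0, "az": 0}, {"dx": 0, "dy": 0, "dz": 0, "ax": 0, "ay": 0, "az": 0}, {"dx": 0, "dy": 0, "dz": 0, "ax": 0, "ay": 0, "az": 0}, {"dx": 0, "dy": 0, "dz": 0, "ax": 0, "ay": 0, "az": 0}]' --grip 0.8 --squeeze 20

```text
time: 3.5
eef_pos: [0.4455, -0.1106, 0.0264]
tool_rot: [[-0.993, 0.0, 0.114], [-0.114, -0.001, -0.993], [-0.0, -1.0, 0.001]]
wrist_force: [-0.1, 2.2, 4.7]
gripper_width: 0.0254
```

Request:
send_rows --increments '[{"dx": 0, "dy": -8, "dz": 0, "ax": 0, "ay": 0, "az": 0}, {"dx": 0, "dy": -25, "dz": 0, "ax": 0, "ay": 0, "az": 0}, {"dx": 0, "dy": -50, "dz": 0, "ax": 0, "ay": 0, "az": 0}, {"dx": 0, "dy": -80, "dz": 0, "ax": 0, "ay": 0, "az": 0}, {"dx": 0, "dy": -110, "dz": 0, "ax": 0, "ay": 0, "az": 0}, {"dx": 0, "dy": -135, "dz": 0, "ax": 0, "ay": 0, "az": 0}, {"dx": 0, "dy": -144, "dz": 0, "ax": 0, "ay": 0, "az": 0}, {"dx": 0, "dy": -144, "dz": 0, "ax": 0, "ay": 0, "az": 0}]'

```text
time: 4.5
eef_pos: [0.4454, -0.1106, 0.1704]
tool_rot: [[-0.993, 0.001, 0.114], [-0.114, -0.001, -0.993], [-0.001, -1.0, 0.001]]
wrist_force: [-0.2, -0.4, -1.6]
gripper_width: 0.0255
```

Run:
```python
from h import *
import pickle
f=grab('wrist'); cv2.imwrite('pics/wrist3.png',f['pixels']);pickle.dump(f,open('wrist3.pkl','wb'))
g=grab('top'); cv2.imwrite('pics/top3.png',cv2.resize(g['pixels'][100:290,220:440],None,fx=3,fy=3,interpolation=cv2.INTER_CUBIC)); pickle.dump(g,open('top3.pkl','wb'))
plan([.621,.064,.17],-11)
```

```text
t 4.6 pos [ 0.4447 -0.1102  0.1692] yawz -83.43 F [-0.  -0.2 -2.1] w 0.0257
d [-195.1   -1.1 -152.9] a [ 1.0000e-03 -1.2641e+00  1.2000e-03]
```

View pics/wrist3.png

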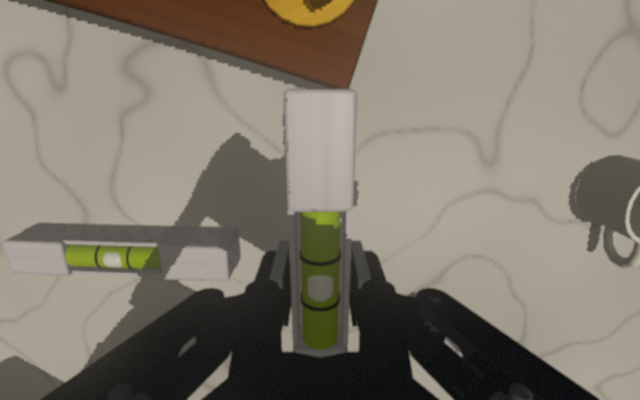

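View pics/top3.png

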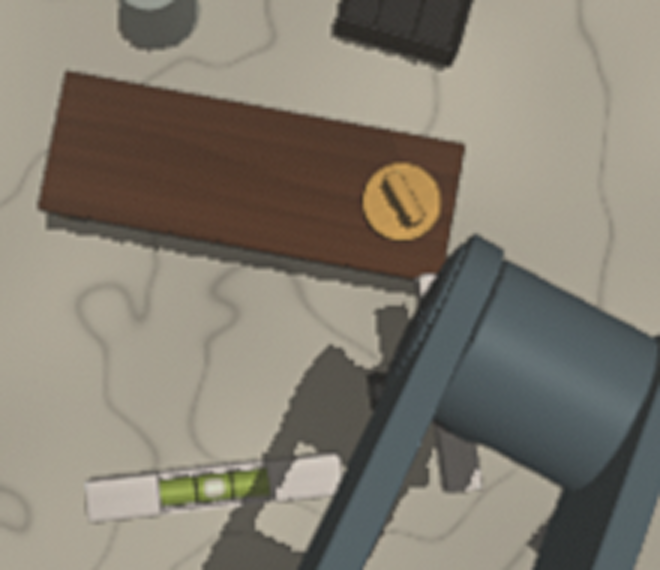

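Held square, width 25.6 mm. Carrying it over the shelf.

Request:
send_rows --increments '[{"dx": -10, "dy": 0, "dz": -8, "ax": 0, "ay": -0.07, "az": 0}, {"dx": -32, "dy": 0, "dz": -25, "ax": 0, "ay": -0.21, "az": 0}, {"dx": -55, "dy": 0, "dz": -43, "ax": 0, "ay": -0.36, "az": 0}, {"dx": -79, "dy": 0, "dz": -62, "ax": 0, "ay": -0.51, "az": 0}, {"dx": -102, "dy": 0, "dz": -80, "ax": 0, "ay": -0.66, "az": 0}, {"dx": -125, "dy": 0, "dz": -98, "ax": 0, "ay": -0.81, "az": 0}, {"dx": -148, "dy": 0, "dz": -116, "ax": 0, "ay": -0.96, "az": 0}, {"dx": -171, "dy": 0, "dz": -134, "ax": 0, "ay": -1.11, "az": 0}, {"dx": -190, "dy": 0, "dz": -149, "ax": 0, "ay": -1.23, "az": 0}, {"dx": -195, "dy": 0, "dz": -153, "ax": 0.001, "ay": -1.264, "az": 0.001}]'

```text
time: 5.85
eef_pos: [0.6214, 0.0648, 0.1682]
tool_rot: [[-0.189, -0.001, 0.982], [-0.982, -0.001, -0.189], [0.001, -1.0, -0.001]]
wrist_force: [0.1, -0.3, -1.5]
gripper_width: 0.0254
```

Run:
```python
from h import *
import pickle
f=grab('wrist'); cv2.imwrite('pics/wrist4.png',f['pixels']);pickle.dump(f,open('wrist4.pkl','wb'))
plan([.621,.064,.11],-11)
```

```text
t 5.9 pos [0.6214 0.0647 0.1685] yawz -10.87 F [-1.   0.6 -1.4] w 0.0257
d [ 0.7 58.5 -0.2] a [0.0005 0.0023 0.0008]
```

View pics/wrist4.png

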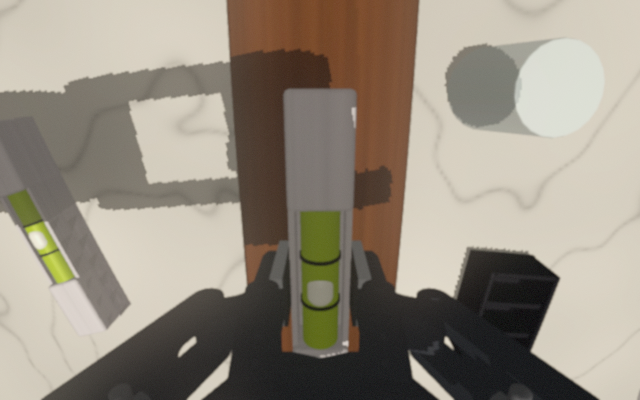

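Request:
send_rows --increments '[{"dx": 0.7, "dy": 15, "dz": 0, "ax": 0, "ay": 0.002, "az": 0}, {"dx": 0.7, "dy": 35, "dz": 0, "ax": 0, "ay": 0.002, "az": 0}, {"dx": 0.7, "dy": 52, "dz": 0, "ax": 0, "ay": 0.002, "az": 0}, {"dx": 0.7, "dy": 60, "dz": 0, "ax": 0, "ay": 0.002, "az": 0}, {"dx": 0.7, "dy": 63, "dz": 0, "ax": 0, "ay": 0.002, "az": 0}, {"dx": 0.7, "dy": 64, "dz": 0, "ax": 0, "ay": 0.002, "az": 0}, {"dx": 0.7, "dy": 64, "dz": 0, "ax": 0, "ay": 0.002, "az": 0}]'

```text
time: 6.78
eef_pos: [0.622, 0.0631, 0.1068]
tool_rot: [[-0.193, 0.003, 0.981], [-0.981, -0.001, -0.193], [0.001, -1.0, 0.003]]
wrist_force: [0.0, -0.2, -0.7]
gripper_width: 0.0257
```

Request:
send_rows --increments '[{"dx": 0, "dy": 1, "dz": 0, "ax": 0, "ay": 0, "az": 0}, {"dx": 0, "dy": 1.5, "dz": 0, "ax": 0, "ay": 0, "az": 0}, {"dx": 0, "dy": 1.5, "dz": 0, "ax": 0, "ay": 0, "az": 0}]'

```text
time: 7.15
eef_pos: [0.6216, 0.0631, 0.1047]
tool_rot: [[-0.193, 0.002, 0.981], [-0.981, -0.001, -0.193], [0.001, -1.0, 0.002]]
wrist_force: [0.3, 0.2, -1.5]
gripper_width: 0.0254
```

Request:
send_rows --increments '[{"dx": 0, "dy": 1, "dz": 0, "ax": 0, "ay": 0, "az": 0}, {"dx": 0, "dy": 1.5, "dz": 0, "ax": 0, "ay": 0, "az": 0}, {"dx": 0, "dy": 1.5, "dz": 0, "ax": 0, "ay": 0, "az": 0}]'

```text
time: 7.52
eef_pos: [0.6215, 0.063, 0.1031]
tool_rot: [[-0.193, 0.001, 0.981], [-0.981, -0.001, -0.193], [0.001, -1.0, 0.002]]
wrist_force: [0.3, 0.4, -1.7]
gripper_width: 0.0255
```

Request:
send_rows --increments '[{"dx": 0, "dy": 1, "dz": 0, "ax": 0, "ay": 0, "az": 0}, {"dx": 0, "dy": 1.5, "dz": 0, "ax": 0, "ay": 0, "az": 0}, {"dx": 0, "dy": 1.5, "dz": 0, "ax": 0, "ay": 0, "az": 0}]'

```text
time: 7.9
eef_pos: [0.6215, 0.063, 0.1016]
tool_rot: [[-0.193, 0.001, 0.981], [-0.981, -0.001, -0.193], [0.001, -1.0, 0.002]]
wrist_force: [-0.8, 0.1, -1.3]
gripper_width: 0.0259
```

Request:
send_rows --increments '[{"dx": 0, "dy": 1, "dz": 0, "ax": 0, "ay": 0, "az": 0}, {"dx": 0, "dy": 1.5, "dz": 0, "ax": 0, "ay": 0, "az": 0}, {"dx": 0, "dy": 1.5, "dz": 0, "ax": 0, "ay": 0, "az": 0}]'

```text
time: 8.28
eef_pos: [0.6217, 0.063, 0.1012]
tool_rot: [[-0.193, 0.002, 0.981], [-0.981, -0.001, -0.193], [0.001, -1.0, 0.002]]
wrist_force: [-2.2, -0.7, 5.7]
gripper_width: 0.0258
```

Run:
```python
from h import *
f=grab('scene'); cv2.imwrite('pics/s5.png',cv2.resize(f['pixels'][120:290,240:440],None,fx=4,fy=3.5,interpolation=cv2.INTER_CUBIC))
plan([.621,.064,.098],-11)
```

```text
t 8.325 pos [0.6217 0.063  0.1012] yawz -11.12 F [-3.3 -0.8  5.2] w 0.0259
d [-0.8  3.2 -0.9] a [-0.0021 -0.002   0.0007]
```

View pics/s5.png

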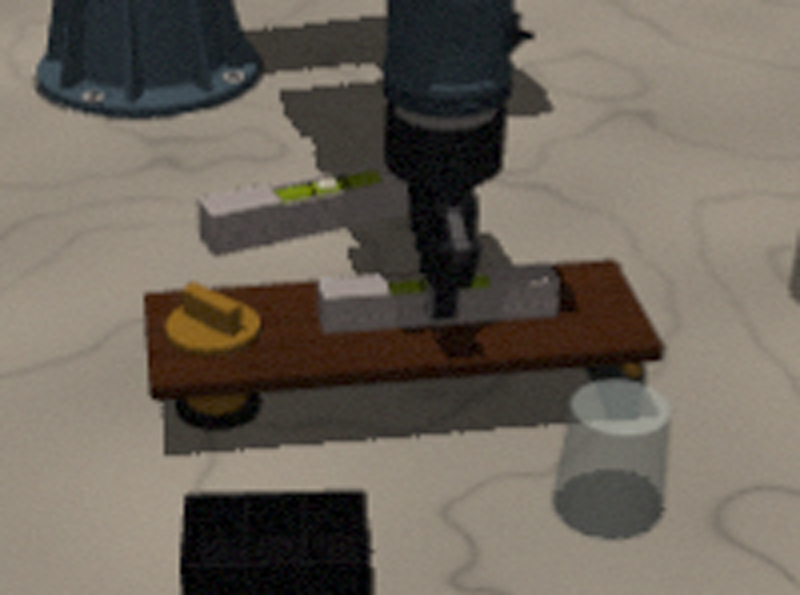

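Contact felt (about 7 N up), level on the board in the picture. Releasing and rising.

Request:
send_rows --increments '[{"dx": 0, "dy": 0, "dz": 0, "ax": 0, "ay": 0, "az": 0}, {"dx": 0, "dy": 0, "dz": 0, "ax": 0, "ay": 0, "az": 0}, {"dx": 0, "dy": 0, "dz": 0, "ax": 0, "ay": 0, "az": 0}, {"dx": 0, "dy": 0, "dz": 0, "ax": 0, "ay": 0, "az": 0}]' --grip 0.35

```text
time: 8.82
eef_pos: [0.6216, 0.063, 0.1001]
tool_rot: [[-0.193, 0.002, 0.981], [-0.981, -0.001, -0.193], [0.001, -1.0, 0.002]]
wrist_force: [0.2, -0.8, -0.2]
gripper_width: 0.0558
```

Request:
send_rows --increments '[{"dx": 0, "dy": -10, "dz": 0, "ax": 0, "ay": 0, "az": 0}, {"dx": 0, "dy": -30, "dz": 0, "ax": 0, "ay": 0, "az": 0}, {"dx": 0, "dy": -55, "dz": 0, "ax": 0, "ay": 0, "az": 0}, {"dx": 0, "dy": -75, "dz": 0, "ax": 0, "ay": 0, "az": 0}, {"dx": 0, "dy": -80, "dz": 0, "ax": 0, "ay": 0, "az": 0}]'

```text
time: 9.45
eef_pos: [0.6227, 0.063, 0.183]
tool_rot: [[-0.193, 0.006, 0.981], [-0.981, -0.001, -0.193], [0.0, -1.0, 0.006]]
wrist_force: [0.9, -0.2, -0.9]
gripper_width: 0.0555
```

Run:
```python
from h import *
import pickle
f=grab('wrist'); cv2.imwrite('pics/wrist6.png',f['pixels']);pickle.dump(f,open('wrist6.pkl','wb'))
plan([.592,-.0875,.19],-61)
```

```text
t 9.5 pos [0.6224 0.0631 0.1824] yawz -11.11 F [ 0.7  0.2 -0.1] w 0.0554
d [153.6  -7.5  -0.7] a [-0.0047  0.8707 -0.0018]
```

View pics/wrist6.png

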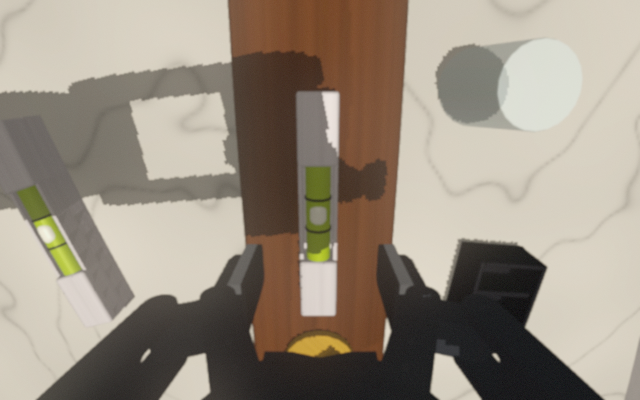

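The level lies lengthwise on the board, untouched by the fingers (centre near (318,215)). Going above the knob.

Request:
send_rows --increments '[{"dx": 12, "dy": -2, "dz": 0, "ax": 0, "ay": 0.07, "az": 0}, {"dx": 38, "dy": -4, "dz": 0, "ax": 0, "ay": 0.21, "az": 0}, {"dx": 65, "dy": -6, "dz": 0, "ax": 0, "ay": 0.36, "az": 0}, {"dx": 92, "dy": -7, "dz": 0, "ax": 0, "ay": 0.52, "az": 0}, {"dx": 120, "dy": -7.5, "dz": 0, "ax": 0, "ay": 0.68, "az": 0}, {"dx": 146, "dy": -7.5, "dz": -0.5, "ax": -0.003, "ay": 0.83, "az": -0.001}, {"dx": 153.6, "dy": -7.5, "dz": -0.7, "ax": -0.005, "ay": 0.87, "az": -0.002}, {"dx": 153.6, "dy": -7.5, "dz": -0.7, "ax": -0.005, "ay": 0.87, "az": -0.002}, {"dx": 153.6, "dy": -7.5, "dz": -0.7, "ax": -0.005, "ay": 0.87, "az": -0.002}]'

```text
time: 10.62
eef_pos: [0.5912, -0.0865, 0.1875]
tool_rot: [[-0.873, -0.004, 0.488], [-0.488, 0.001, -0.873], [0.003, -1.0, -0.002]]
wrist_force: [-0.2, -0.8, 0.4]
gripper_width: 0.0557
```

Run:
```python
from h import *
import pickle
f=grab('wrist'); cv2.imwrite('pics/wrist7.png',f['pixels']);pickle.dump(f,open('wrist7.pkl','wb'))
g=grab('top'); pickle.dump(g,open('top7.pkl','wb'))
s=grab('scene'); pickle.dump(s,open('scene7.pkl','wb'))
a=cv2.resize(g['pixels'][110:230,210:400],None,fx=4,fy=4,interpolation=cv2.INTER_CUBIC)
b=cv2.resize(s['pixels'][180:260,260:430],None,fx=4,fy=4,interpolation=cv2.INTER_CUBIC)
cv2.imwrite('pics/top7.png',a);cv2.imwrite('pics/scene7.png',b)
plan([.592,-.0875,.19],-61)
```

```text
t 10.775 pos [ 0.5912 -0.0866  0.1877] yawz -60.85 F [ 0.4 -0.2  0.1] w 0.0555
d [-0.2 -2.3  1.2] a [0.0021 0.0025 0.0029]
```

View pics/wrist7.png

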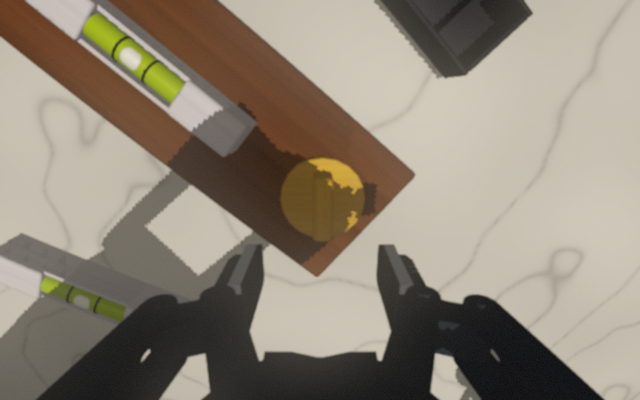

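View pics/top7.png

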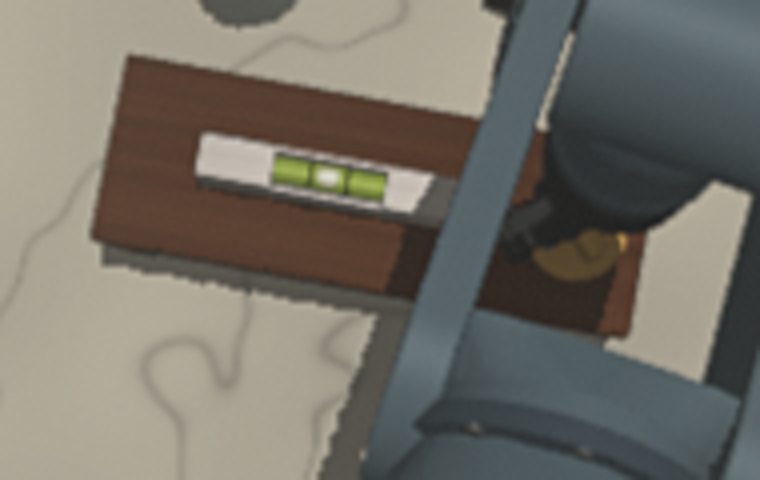

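View pics/scene7.png

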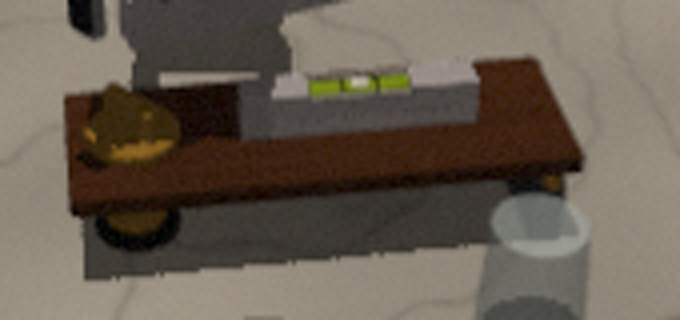

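Run:
```python
from h import *
import pickle
f=pickle.load(open('wrist7.pkl','rb'))
c=f['pixels'][145:255,265:385].astype(float)*2.0
cv2.imwrite('pics/w7c.png',cv2.resize(np.clip(c,0,255).astype(np.uint8),None,fx=5,fy=5,interpolation=cv2.INTER_CUBIC))
print(np.array([[at_depth(f,u,v)[2].round(4) for u in (300,310,314,318,322,326,330,334,345)] for v in (175,190,205,220)]))
```

```text
[[0.0817 0.0835 0.0968 0.099  0.1001 0.1006 0.0979 0.0836 0.0833]
 [0.0828 0.0837 0.1088 0.1086 0.1107 0.1079 0.1099 0.0826 0.0833]
 [0.0843 0.0821 0.1091 0.1089 0.1094 0.1103 0.1078 0.0832 0.083 ]
 [0.0829 0.0836 0.1089 0.1088 0.1085 0.1081 0.3107 0.0828 0.0826]]
```

View pics/w7c.png

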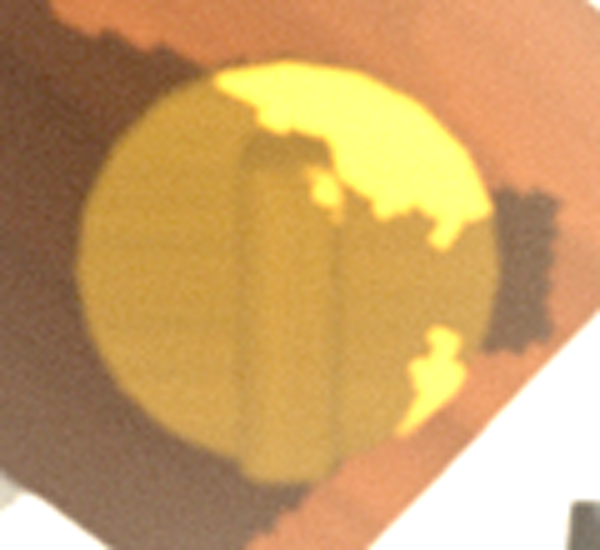

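Run:
```python
from h import *
import pickle
f=pickle.load(open('wrist7.pkl','rb'))
print('flange',at_height(f,322.2,199,.083)); 
a,b=at_height(f,265+289.5/5-.5,145+165.5/5-.5,.109),at_height(f,265+287.5/5-.5,145+480.5/5-.5,.109)
print('bar',a,b,(a+b)/2,np.linalg.norm(a-b),np.degrees(np.arctan2(*(a-b)[[1,0]])))
plan([.592,-.0875,.110],-61)
```

```text
flange [ 0.5930854  -0.08773436  0.083     ]
bar [ 0.61356097 -0.07626659  0.109     ] [ 0.57395681 -0.09814464  0.109     ] [ 0.59375889 -0.08720562  0.109     ] 0.04524531810734649 28.917039729523623
t 10.775 pos [ 0.5912 -0.0866  0.1877] yawz -60.85 F [ 0.4 -0.2  0.1] w 0.0555
d [-0.4 77.7  1.3] a [0.0021 0.0025 0.0029]
```

Request:
send_rows --increments '[{"dx": -0.5, "dy": 15, "dz": 0.8, "ax": 0.002, "ay": 0.003, "az": 0.003}, {"dx": -1, "dy": 35, "dz": 1.7, "ax": 0.002, "ay": 0.004, "az": 0.003}, {"dx": -1, "dy": 55, "dz": 1.7, "ax": 0.002, "ay": 0.004, "az": 0.003}, {"dx": -1, "dy": 70, "dz": 1.7, "ax": 0.002, "ay": 0.004, "az": 0.003}, {"dx": -1, "dy": 77, "dz": 1.7, "ax": 0.002, "ay": 0.004, "az": 0.003}, {"dx": -1, "dy": 78.5, "dz": 1.7, "ax": 0.002, "ay": 0.004, "az": 0.003}, {"dx": -1, "dy": 78.5, "dz": 1.7, "ax": 0.002, "ay": 0.004, "az": 0.003}]'

```text
time: 11.65
eef_pos: [0.593, -0.0886, 0.1098]
tool_rot: [[-0.876, 0.001, 0.482], [-0.482, -0.0, -0.876], [-0.001, -1.0, 0.001]]
wrist_force: [0.2, -0.8, -0.5]
gripper_width: 0.0557
```

Request:
send_rows --increments '[{"dx": 0, "dy": 0, "dz": 0, "ax": 0, "ay": 0, "az": 0}, {"dx": 0, "dy": 0, "dz": 0, "ax": 0, "ay": 0, "az": 0}, {"dx": 0, "dy": 0, "dz": 0, "ax": 0, "ay": 0, "az": 0}, {"dx": 0, "dy": 0, "dz": 0, "ax": 0, "ay": 0, "az": 0}, {"dx": 0, "dy": 0, "dz": 0, "ax": 0, "ay": 0, "az": 0}, {"dx": 0, "dy": 0, "dz": 0, "ax": 0, "ay": 0, "az": 0}]' --grip 1 --squeeze 60

```text
time: 12.4
eef_pos: [0.5924, -0.0879, 0.1092]
tool_rot: [[-0.876, -0.0, 0.482], [-0.482, 0.001, -0.876], [-0.0, -1.0, -0.001]]
wrist_force: [-2.2, 4.1, 2.4]
gripper_width: 0.0125
```

Run:
```python
from h import *
f=grab('wrist'); cv2.imwrite('pics/wrist8.png',f['pixels'])
plan([.593,-.0875,.104],-61)
```

```text
t 12.45 pos [ 0.5924 -0.0879  0.1092] yawz -61.18 F [-1.3  4.5  2.8] w 0.0125
d [-0.7  5.2 -0.1] a [ 0.0008 -0.0032 -0.0001]
```

View pics/wrist8.png

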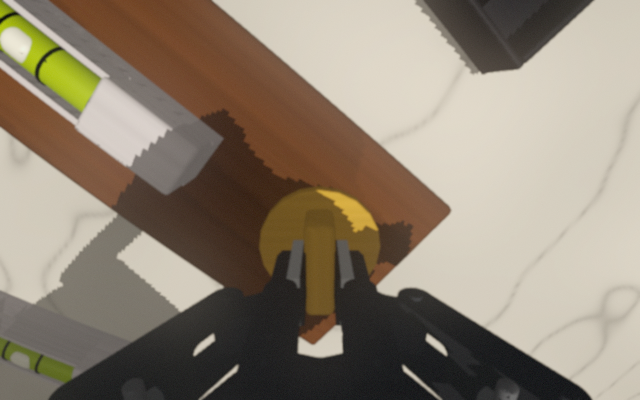

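Knob gripped (bar between the pads at (320,260)). Pressing down in small steps.

Request:
send_rows --increments '[{"dx": 0, "dy": 1, "dz": -0.3, "ax": 0, "ay": 0, "az": 0}, {"dx": 0, "dy": 2, "dz": -0.6, "ax": 0, "ay": 0, "az": 0}, {"dx": 0, "dy": 3, "dz": -0.6, "ax": 0, "ay": 0, "az": 0}, {"dx": 0, "dy": 3.5, "dz": -0.6, "ax": 0, "ay": 0, "az": 0}, {"dx": 0, "dy": 3.5, "dz": -0.6, "ax": 0, "ay": 0, "az": 0}]'

```text
time: 13.08
eef_pos: [0.5924, -0.0881, 0.1066]
tool_rot: [[-0.876, 0.0, 0.482], [-0.482, -0.0, -0.876], [-0.0, -1.0, 0.0]]
wrist_force: [-4.4, 4.0, 9.1]
gripper_width: 0.0123
```

Request:
send_rows --increments '[{"dx": 0, "dy": 0.7, "dz": 0, "ax": 0, "ay": 0, "az": 0}, {"dx": 0, "dy": 1.4, "dz": 0, "ax": 0, "ay": 0, "az": 0}, {"dx": 0, "dy": 1.4, "dz": 0, "ax": 0, "ay": 0, "az": 0}]'

```text
time: 13.45
eef_pos: [0.5926, -0.0881, 0.1064]
tool_rot: [[-0.876, 0.001, 0.482], [-0.482, -0.0, -0.876], [-0.0, -1.0, 0.001]]
wrist_force: [-9.1, 4.2, 16.5]
gripper_width: 0.0129
```

Request:
send_rows --increments '[{"dx": 0.5, "dy": -0.4, "dz": -0.6, "ax": 0, "ay": 0, "az": 0}, {"dx": 1, "dy": -0.7, "dz": -1.2, "ax": 0, "ay": 0, "az": 0}, {"dx": 1, "dy": -0.7, "dz": -1.2, "ax": 0, "ay": 0, "az": 0}, {"dx": 1, "dy": -0.7, "dz": -1.2, "ax": 0, "ay": 0, "az": 0}]'

```text
time: 13.95
eef_pos: [0.5922, -0.088, 0.1066]
tool_rot: [[-0.876, 0.004, 0.482], [-0.482, -0.001, -0.876], [-0.002, -1.0, 0.003]]
wrist_force: [-1.2, 3.1, 9.3]
gripper_width: 0.0123
```

```bash
cat >> h.py <<'E'
def look(name,n=1,k=0):
    fs=[grab('top') for _ in range(n)]
    im=np.mean([f['pixels'].astype(float) for f in fs],0)
    c=im[135:170,255:325]
    cv2.imwrite(f'pics/{name}.png',cv2.resize(np.clip(c*1.2,0,255).astype(np.uint8),None,fx=11,fy=11,interpolation=cv2.INTER_CUBIC))
    np.save(name+'.npy',im); 
    st=manip.read_state(); print(st['time'],st['eef_pos'].round(4),'F',st['wrist_force'].round(1))
E
python3 -c "
from h import *
look('b1',3)"
```

```text
14.1 [ 0.5923 -0.088   0.1066] F [-1.   1.8  8.1]
```

View pics/b1.png

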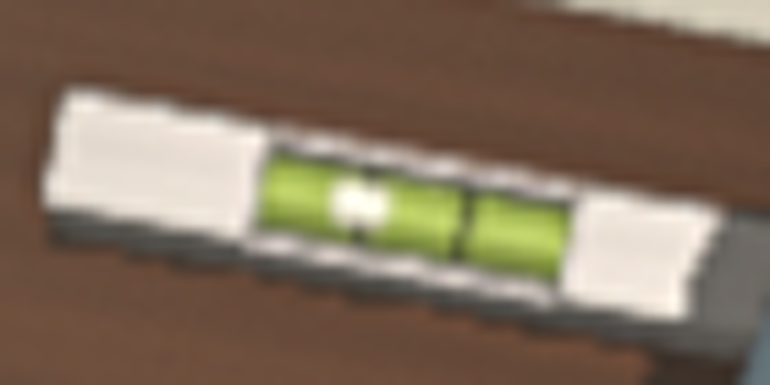

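Bubble at x≈360 with lines at 363 and 462 (crop), so about 12 mm towards the hinge: a turn of about 0.65 rad clockwise (+ay) is needed. Turning raises the knob about 5 mm per rad, so I back z off as I go.

Request:
send_rows --increments '[{"dx": 0, "dy": 0.3, "dz": -0.2, "ax": 0, "ay": 0, "az": 0}, {"dx": 0, "dy": 0.1, "dz": -0.2, "ax": 0, "ay": 0.05, "az": 0}, {"dx": 0, "dy": -0.15, "dz": -0.2, "ax": 0, "ay": 0.1, "az": 0}, {"dx": 0, "dy": -0.4, "dz": -0.2, "ax": 0, "ay": 0.15, "az": 0}, {"dx": 0, "dy": -0.65, "dz": -0.2, "ax": 0, "ay": 0.2, "az": 0}, {"dx": 0, "dy": -0.9, "dz": -0.2, "ax": 0, "ay": 0.25, "az": 0}, {"dx": 0, "dy": -1.1, "dz": -0.2, "ax": 0, "ay": 0.3, "az": 0}, {"dx": 0, "dy": -1.1, "dz": -0.2, "ax": 0, "ay": 0.3, "az": 0}]'

```text
time: 15.1
eef_pos: [0.5922, -0.0877, 0.1081]
tool_rot: [[-0.98, 0.004, 0.201], [-0.201, -0.001, -0.98], [-0.003, -1.0, 0.002]]
wrist_force: [-1.3, 3.8, 10.3]
gripper_width: 0.0128
```

```bash
python3 -c "
from h import *
look('b2',3)
plan([.5922,-.088,.107],-80)"
```

```text
15.25 [ 0.5922 -0.0877  0.1081] F [-2.   3.9 11. ]
t 15.25 pos [ 0.5922 -0.0877  0.1081] yawz -78.41 F [-2.   3.9 11. ] w 0.0127
d [0.1 1.1 0.2] a [-0.0018  0.0278 -0.0034]
```

View pics/b2.png

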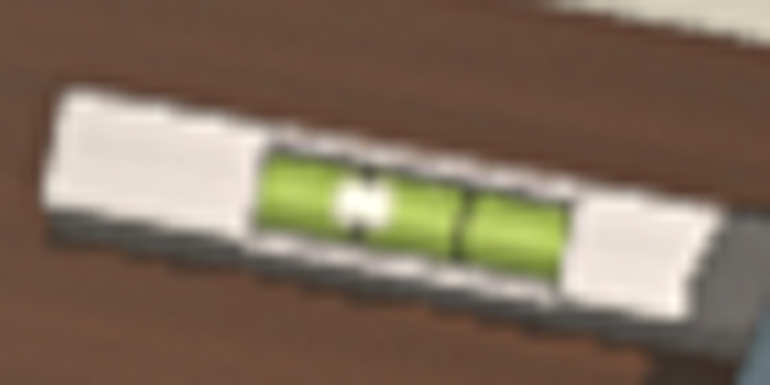

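Request:
send_rows --increments '[{"dx": 0, "dy": -0.25, "dz": 0, "ax": 0, "ay": 0.05, "az": 0}, {"dx": 0, "dy": -0.5, "dz": 0, "ax": 0, "ay": 0.1, "az": 0}, {"dx": 0, "dy": -0.75, "dz": 0, "ax": 0, "ay": 0.15, "az": 0}, {"dx": 0, "dy": -1.0, "dz": 0, "ax": 0, "ay": 0.2, "az": 0}, {"dx": 0, "dy": -1.25, "dz": 0, "ax": 0, "ay": 0.25, "az": 0}, {"dx": 0, "dy": -1.5, "dz": 0, "ax": 0, "ay": 0.3, "az": 0}, {"dx": 0, "dy": -1.5, "dz": 0, "ax": 0, "ay": 0.3, "az": 0}]'

```text
time: 16.12
eef_pos: [0.5922, -0.0874, 0.1095]
tool_rot: [[-0.995, 0.004, -0.098], [0.098, -0.001, -0.995], [-0.004, -1.0, 0.0]]
wrist_force: [-1.8, 5.0, 11.0]
gripper_width: 0.0125
```

Request:
send_rows --increments '[{"dx": 0, "dy": 0, "dz": 0, "ax": 0, "ay": 0, "az": 0}, {"dx": 0, "dy": 0, "dz": 0, "ax": 0, "ay": 0, "az": 0}, {"dx": 0, "dy": 0, "dz": 0, "ax": 0, "ay": 0, "az": 0}, {"dx": 0, "dy": 0, "dz": 0, "ax": 0, "ay": 0, "az": 0}, {"dx": 0, "dy": 0, "dz": 0, "ax": 0, "ay": 0, "az": 0}, {"dx": 0, "dy": 0, "dz": 0, "ax": 0, "ay": 0, "az": 0}, {"dx": 0, "dy": 0, "dz": 0, "ax": 0, "ay": 0, "az": 0}, {"dx": 0, "dy": 0, "dz": 0, "ax": 0, "ay": 0, "az": 0}, {"dx": 0, "dy": 0, "dz": 0, "ax": 0, "ay": 0, "az": 0}, {"dx": 0, "dy": 0, "dz": 0, "ax": 0, "ay": 0, "az": 0}]'

```text
time: 17.38
eef_pos: [0.5922, -0.0874, 0.1095]
tool_rot: [[-0.995, 0.004, -0.097], [0.097, -0.001, -0.995], [-0.004, -1.0, 0.0]]
wrist_force: [-0.8, 5.2, 11.1]
gripper_width: 0.0122
```

```bash
python3 -c "
from h import *
look('b3',4)
plan([.5922,-.088,.107],-80)"
```

```text
17.575 [ 0.5922 -0.0874  0.1096] F [-2.   4.9 11.5]
t 17.575 pos [ 0.5922 -0.0874  0.1096] yawz -95.59 F [-2.   4.9 11.5] w 0.0126
d [0.  2.6 0.6] a [-0.001  -0.272  -0.0036]
```

View pics/b3.png

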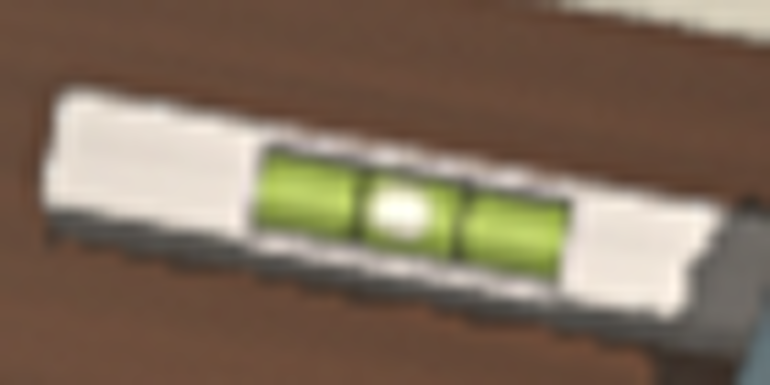

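Bubble at x≈399, lines at 362 and 459: about 2.7 mm short. A further 0.14 rad.

Request:
send_rows --increments '[{"dx": 0, "dy": -0.25, "dz": 0, "ax": 0, "ay": 0.05, "az": 0}, {"dx": 0, "dy": -0.5, "dz": 0, "ax": 0, "ay": 0.1, "az": 0}, {"dx": 0, "dy": -0.7, "dz": 0, "ax": 0, "ay": 0.14, "az": 0}, {"dx": 0, "dy": -0.7, "dz": 0, "ax": 0, "ay": 0.14, "az": 0}, {"dx": 0, "dy": -0.7, "dz": 0, "ax": 0, "ay": 0.14, "az": 0}, {"dx": 0, "dy": -0.7, "dz": 0, "ax": 0, "ay": 0.14, "az": 0}, {"dx": 0, "dy": -0.7, "dz": 0, "ax": 0, "ay": 0.14, "az": 0}, {"dx": 0, "dy": -0.7, "dz": 0, "ax": 0, "ay": 0.14, "az": 0}, {"dx": 0, "dy": -0.7, "dz": 0, "ax": 0, "ay": 0.14, "az": 0}, {"dx": 0, "dy": -0.7, "dz": 0, "ax": 0, "ay": 0.14, "az": 0}]'

```text
time: 18.82
eef_pos: [0.5922, -0.0873, 0.1102]
tool_rot: [[-0.972, 0.004, -0.235], [0.235, -0.001, -0.972], [-0.004, -1.0, -0.0]]
wrist_force: [-2.4, 5.8, 11.0]
gripper_width: 0.0126
```

Request:
send_rows --increments '[{"dx": 0, "dy": 0.1, "dz": 0, "ax": 0, "ay": 0, "az": 0}, {"dx": 0, "dy": 0.1, "dz": 0, "ax": 0, "ay": 0, "az": 0}, {"dx": 0, "dy": 0.1, "dz": 0, "ax": 0, "ay": 0, "az": 0}, {"dx": 0, "dy": 0.1, "dz": 0, "ax": 0, "ay": 0, "az": 0}, {"dx": 0, "dy": 0.1, "dz": 0, "ax": 0, "ay": 0, "az": 0}, {"dx": 0, "dy": 0.1, "dz": 0, "ax": 0, "ay": 0, "az": 0}, {"dx": 0, "dy": 0.1, "dz": 0, "ax": 0, "ay": 0, "az": 0}, {"dx": 0, "dy": 0.1, "dz": 0, "ax": 0, "ay": 0, "az": 0}]'

```text
time: 19.82
eef_pos: [0.5922, -0.0873, 0.1102]
tool_rot: [[-0.972, 0.004, -0.235], [0.235, -0.001, -0.972], [-0.004, -1.0, -0.0]]
wrist_force: [-1.3, 4.6, 11.8]
gripper_width: 0.0124
```

```bash
python3 -c "
from h import *
look('b4',4)
f=grab('wrist'); cv2.imwrite('pics/wrist9.png',f['pixels'])
plan([.5922,-.088,.107],-80)"
```

```text
20.025 [ 0.5923 -0.0873  0.1102] F [-1.2  5.4 12.1]
t 20.075 pos [ 0.5922 -0.0873  0.1102] yawz -103.6 F [-2.6  5.8 11.2] w 0.0126
d [-0.1  3.2  0.7] a [-0.0005 -0.4119 -0.0037]
```

View pics/b4.png

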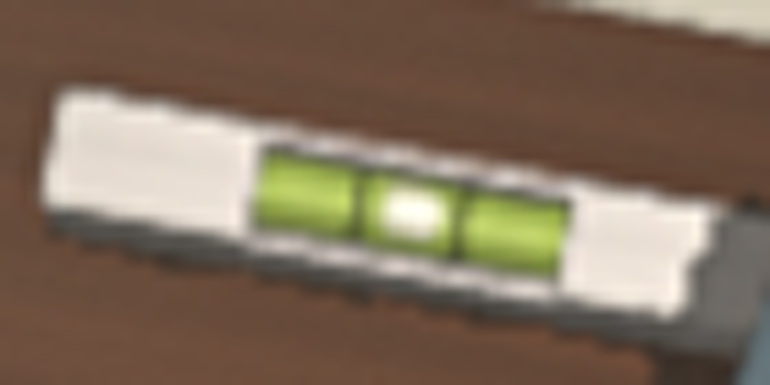

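View pics/wrist9.png

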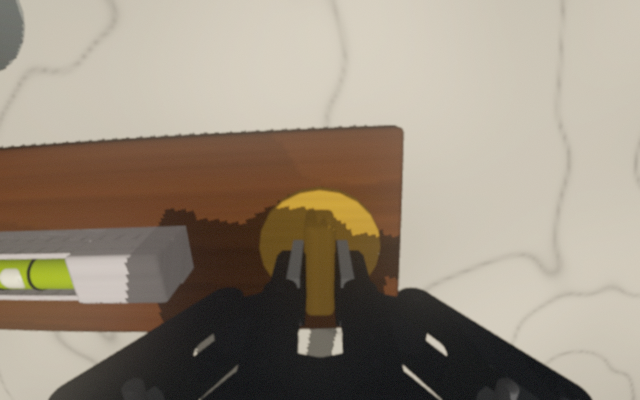

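Bubble at x≈413, mid of lines ≈411: centred. I'll press slightly harder (about 13 N) and check once more that it doesn't move, i.e. that the foot is on its hard stop.

Request:
send_rows --increments '[{"dx": 0, "dy": 0.15, "dz": 0, "ax": 0, "ay": 0, "az": 0}, {"dx": 0, "dy": 0.15, "dz": 0, "ax": 0, "ay": 0, "az": 0}, {"dx": 0, "dy": 0.15, "dz": 0, "ax": 0, "ay": 0, "az": 0}, {"dx": 0, "dy": 0.15, "dz": 0, "ax": 0, "ay": 0, "az": 0}, {"dx": 0, "dy": 0.15, "dz": 0, "ax": 0, "ay": 0, "az": 0}, {"dx": 0, "dy": 0.15, "dz": 0, "ax": 0, "ay": 0, "az": 0}, {"dx": 0, "dy": 0.15, "dz": 0, "ax": 0, "ay": 0, "az": 0}, {"dx": 0, "dy": 0.15, "dz": 0, "ax": 0, "ay": 0, "az": 0}, {"dx": 0, "dy": 0.15, "dz": 0, "ax": 0, "ay": 0, "az": 0}, {"dx": 0, "dy": 0.15, "dz": 0, "ax": 0, "ay": 0, "az": 0}]'

```text
time: 21.32
eef_pos: [0.5923, -0.0873, 0.1102]
tool_rot: [[-0.972, 0.004, -0.235], [0.235, -0.001, -0.972], [-0.004, -1.0, -0.0]]
wrist_force: [-2.4, 5.6, 12.0]
gripper_width: 0.0128
```

```bash
python3 -c "
from h import *
look('b5',6)
cv2.imwrite('pics/s9.png',grab('scene')['pixels'])"
```

```text
21.625 [ 0.5923 -0.0873  0.1102] F [-2.8  6.  12.4]
```

View pics/b5.png

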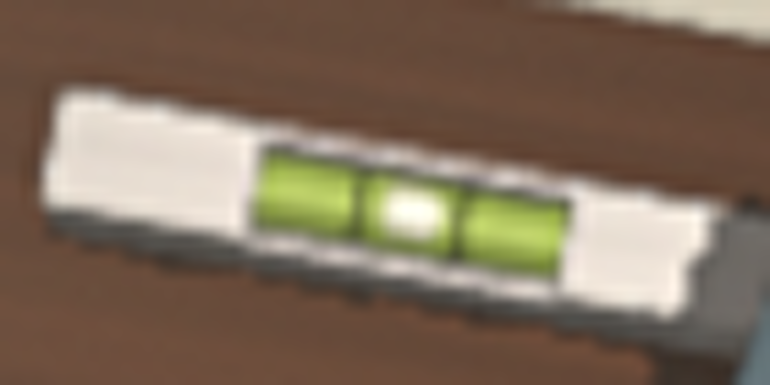

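View pics/s9.png

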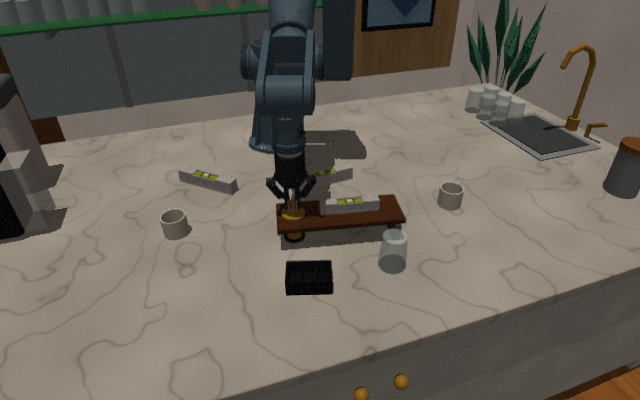

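The bubble is still centred at x≈413 and the TCP height hasn't changed under more push. The cups, glass and caddy sit where they were in the first scene picture. Handing in.

```bash
python3 -c "
from h import *
print(manip.finish_job())
s=manip.read_state();print(s['time'],s['wrist_force'].round(1),s['gripper_width'])"
```

```text
the job is handed in; nothing more can be done
None
the job is handed in; nothing more can be done
```

The spirit level is lying lengthwise on the shelf, and I handed the job in still holding and pressing the knob with the bubble centred. No verdict is reported.

**What I did:** Of the three look-alike levels I took the smallest, about 160 mm long and 34 mm tall. I gripped it at 20 N, set it on the shelf with about 7 N of contact, and let go. Then I gripped the knob at 60 N, pressed the foot home, and turned it about 0.74 rad clockwise, raising the hand as the board end rose.

**Last checks, at about 21.6 s:**
- **Bubble:** it sits about 0.5 mm from the middle of its lines and did not change between the last two looks.
- **Foot home:** the downward push was about 12 N. Pressing a little harder raised the force by only about 0.5 N, and neither the hand's height nor the bubble moved, so I take the foot to be on its hard stop. I judged this from force and height only; I had no direct lift reading.
- **Sideways force:** about 6 N remained on the knob when I handed in.
- **Other things:** the cups, glass and caddy look unmoved in the scene picture.

No check failed.

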